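Reset the drum bioreactor's tripped drive

ROBOT

A 6-joint arm with a two-finger parallel gripper is mounted at the origin on the work surface. World frame = base frame: x ahead of the robot, y to its left, z up, the work surface at z = 0. Lengths are in mm, angles in rad, forces in N, time in s.
With the tool pointing down it reaches from about 375 to 925 mm from the base axis. Payload 5.7 kg.
Tool frame: the origin (TCP) lies at the very end of the fingers, on their centre line; the grasp point (between the pads) lies 19 mm behind it (manip.grasp_offset is the distance from the TCP to the grasp point, in mm); x points along the fingers, z is the direction in which the jaws open and shut, and the axes are right-handed (so a half turn about x gives the same grasp; the last joint's range is limited). The gripper opens to 88 mm and grips with 3 to 60 N. Pads are 20 mm wide; open, the fingers measure 115 mm over their backs; the gripper's body (75 mm by 178 mm) begins 61 mm behind the grasp point.
Start: joints at [-1.304, 0.359, 1.51, -0, 1.272, -0.115], TCP at [223.537, -556.77, 222.623] pointing down, gripper open.
Joint ranges: [-2.97, 2.97], [-1.01, 2.36], [0.21, 2.38], [-0.96, 4.11], [0.2, 2.71], [-2.98, 2.98]. Speed limits (rad/s): [2.39, 2.39, 3.14, 3.14, 3.14, 3.14].

INTERFACE

Orientations are given as a unit quaternion [w, x, y, z].
In Python, from bench import manip gives the robot as it stands.
- The arm moves only by the tool carry_out, never from a script. Its argument "series" is a list of rows, each an object with "linear": the shift along the tool's x, y, z in cm, a list of three; "delta_rot": the turn, a rotation vector about the tool's x, y, z in degrees, a list of three; "hand": the opening, from 0 (shut) to 1 (fully open). In form: [{"linear": [tx, ty, tz], "delta_rot": [rx, ry, rz], "hand": hand}, ...]. A call has 1 to 10 rows; each row shifts and turns the commanded pose from where the row before left it, along the tool's axes as they then stand; what a row does not reach is not made up. A row lasts 1/12 s, in which the tool goes at most 41.7 mm and 7.16 degrees, less where a joint would pass 70% of its speed; a pose out of reach is approached as far as the arm can. A call with a gripper value outside its range is refused whole. The fingers move at their own pace and stop on an object; the grip force is fixed at half the most. Time passes only in rows, so rows that do not move let the fingers close. It gives the time, the measured TCP pose, the force and the opening at its end, in the units of the state.
- manip.state(): the state, without advancing time (a new reading comes with each control period).
- manip.read_camera(name): name is "scene" or "top" or "wrist"; returns a dict with "pixels" (480x640x3 uint8, red, green, blue), "intrinsics" (3x3 intrinsics, pixels), "k1" (the pictures are not rectified: a ray, as slopes to the right and down, at radius r is drawn at 1 + k1 r^2 times it, then the intrinsics apply), "position" and "attitude" of the camera in the world; the wrist camera has in their place "tool_from_camera" (4x4, takes a point from camera to tool coordinates, whose origin is the TCP and whose axes are the tool frame's). Camera axes: x right, y down, z forward; pixel columns grow to the right and rows downward; lengths in mm; the calibration is good to about 2 mm. A picture is of the moment at which its call begins: read the wrist's pose just before it. There is no depth.
- manip.close_job(): hands the job in, once; it reports no verdict.
Trained networks look in a picture, given as the dict that the camera call returned (one of the last four; its "shot" number tells which), for a name from the list of things; names that differ only in an ending like _2 or _b are one class to them, and where a whole thing is asked for, a point or a joint stands for the part that bears it (a point fixed in the world has none). Each returns a list of dicts, best first, with "confidence" (0 to 1); they miss things now and then, are a little off and sometimes report something else, mostly with a low value. They report only what shows in the picture. A call takes as long as a camera call. They do not tell look-alikes from the thing itself.
- manip.recognise(picture, label): "centre" ([x, y, z] in mm, in world coordinates, good to about 4 mm: the middle of the surface that is visible of it).
- manip.mark_of(picture, label): "centre" ([x, y, z] in mm, in world coordinates, good to about 4 mm: a listed point, or the origin of a listed thing).
The state is a dict: "time": time; "q": joint angles; "joint_vel": joint speeds; "joint_torque": joint torques, N m; "tcp_pos": TCP position; "eef_rot": TCP orientation; "force": force on the tool from outside, world axes, zero at the start; "torque": the same for the moment, N m; "grip_width": finger opening in mm.
Only numpy, scipy, OpenCV 4.12 (cv2) and the standard library are available. Lean on these libraries where they do the work, as an engineer would, in place of code of your own. Each camera call takes 0.05 s, during which the arm holds its last target.

TASK

The drum bioreactor's drive has tripped. With the fingertips only, push the drive box's cover plate along its rails until the well under it is open, reach into the well and press the sunken red reset key fully down for a moment, then push the cover back over the well so that it is closed again. Slide the cover, never lift it off the box; leave the blue key of the pump box unpressed and the jar, beaker and dishes where they stand.

Things in the scene. Friction and masses are not known exactly. Their poses are not given: they have to be found in the camera images.
- drive: Drive box, fixed: white case 100 (x) by 150 (y) by 60 mm high, origin at centre of underside, z up, turned up to 0.5 rad about z. Flat top (deck) at z = 60 mm, with a well at y = -33 mm, solid where y > -11 mm. On the deck two rails, 8 mm high, run along y, inner faces at x = +-34 mm, joined at both ends by 8 mm high stops with inner faces at y = -69 and +69 mm; the cover slides between them.
- drive_well (a point): Centre of the mouth of the drive box's square well (44 by 44 mm, 44 mm deep, sides along the box's x and y), at deck height, 60 mm above the bench; x = 0, y = -33 mm in the box's frame.
- reset_key (a joint): Travel of the red reset key, a round key 28 mm across in the middle of the drive box's well: 0 is up, 0.006 m is fully down (stop). It moves straight down, needs about 2 N to start and 5 N to bottom, and springs back up when released. Pressed counts from 4.5 mm.
- reset_key_top (a point): Centre of the red key's top face, 20 mm below the deck (40 mm above the bench) when up; hidden under the cover at the start. The well's walls stand 22 mm from this centre on all four sides.
- cover: Loose cover: dark steel plate 64 (x) by 66 (y) by 5 mm, 0.08 to 0.17 kg, origin at centre of underside, on the deck between the rails, axes as the drive box. Slides along y with about 1 N. In the box's frame: starts over the well at y = -35 to -29 mm, rests against the stops at y = -36 and +36 mm; the well is wholly clear at y = +22 mm or more, closed at y below -25 mm.
- cover_rib (a point): Centre of the top of the cover's yellow push rib: an upright rib in the middle of the plate, 40 mm wide (x), 10 mm thick (y), standing 21.5 mm above the plate, its top 26.5 mm above the deck. Push on its flat sides, near its middle.
- pump: Pump box, fixed: the same white case, 100 by 150 by 60 mm, origin at centre of underside, turned up to 0.5 rad about z, with the same well at y = -33 mm, always open, a blue key in it, no rails; a round grey pump head (54 mm across, top 82 mm above the bench) at y = +36 mm. Either box may stand on the left or the right.
- prime_key (a joint): Travel of the pump box's blue key: 0 up, 0.006 m fully down. Must stay up (below 2 mm).
- jar: Loose amber jar with white cap, 48 mm across, 75 mm high, origin at the centre of its underside. Not to be moved.
- beaker: Loose white beaker, open, 64 mm across, 80 mm high, origin at the centre of its underside. Not to be moved.
- dishes: Loose stack of three closed dishes, 64 mm across, 37.5 mm high, origin at the centre of its underside. Not to be moved.
There are look-alikes about, which are no part of the job. Leave any orange look-alike of the pump alone.

How it is judged (in metres and radians):
On the way, in this order (a step that is already met when the one before it is completed fails the run):
1. the cover plate has been slid along its rails until the well is open (cover at y above +16 mm in the drive box's frame) (y of cover in the frame of drive above 0.016 m), for 0.1 s.
2. the red reset key is pressed down at least 4.5 mm for 0.2 s (value of joint reset_key above 0.0045 m), for 0.2 s.
3. the cover plate is back over the well (y of cover in the frame of drive below -0.025 m and z of cover in the frame of drive between 0.056 and 0.064 m and x of cover in the frame of drive between -0.006 and 0.006 m and angle between cover's own z axis and vertical below 0.06 rad), for 0.2 s.
At the end, for the whole second after the job is handed in: The cover lies flat and still between its rails over the well (its y below -25 mm in the drive box's frame), the red key is up again (within 1 mm), the blue key is up, and the jar, beaker and dishes stand within 20 mm of where they were (all of step 3 and value of joint reset_key below 0.001 m and value of joint prime_key below 0.002 m and linear speed of cover below 0.01 m/s and not (distance of jar from where it was at the start of the episode above 0.02 m) and not (distance of beaker from where it was at the start of the episode above 0.02 m) and not (distance of dishes from where it was at the start of the episode above 0.02 m)); the robot touches nothing.
It fails at once if the cover is lifted or tipped: raised more than 10 mm off the deck or tilted over 0.25 rad (z of cover in the frame of drive above 0.07 m or angle between cover's own z axis and vertical above 0.25 rad).
It fails at once if the pump box's blue key is pressed by 2 mm or more (value of joint prime_key above 0.002 m).
It fails at once if the jar, beaker or dishes are moved by more than 20 mm (distance of any of jar, beaker, dishes from where it was at the start of the episode above 0.02 m).
It also fails if it takes over 48 s, if anything falls off the work surface, if the arm or the gripper's body presses on something with over 40 N, if the wrist force passes 120 N, or if a joint passes its speed limit or range.

## Working session

There is one attempt and no reset: what is moved stays moved. The work goes in short steps, Python scripts to look and compute and a tool call to move; the robot and the scene stay as the last step left them, time stands still between calls to the robot, and variables do not carry over. Pictures are saved under pics/ and viewed, and the job is handed in when it is done.

Besides the shell and the picture viewer there is one more tool, called after ">>>" in YAML: its name, and indented under it one key for each argument. carry_out: Moves the arm, as the interface text tells. Its arguments: {"type":"object","properties":{"series":{"type":"array"}},"required":["series"]}

```bash
ls; mkdir -p pics
python3 - <<'E'
from bench import manip
import cv2
s=manip.state(); print(s)
for n in ["scene","top"]:
    p=manip.read_camera(n); cv2.imwrite(f"pics/{n}0.png",p["pixels"][:,:,::-1])
    print(n,p["intrinsics"],p["k1"],p["position"],p["attitude"],p["shot"])
    for l in ["drive","drive_well","cover","cover_rib","pump","jar","beaker","dishes"]:
        print(l,[(([round(x) for x in d["centre"]]),round(d["confidence"],2)) for d in manip.mark_of(p,l)])
E
```

```text
pics
{'time': 0.0, 'q': array([-1.30408285e+00,  3.59508161e-01,  1.51141411e+00, -2.77368662e-05,
        1.27249436e+00, -1.15115729e-01]), 'joint_vel': array([ 0.00086134, -0.00029734,  0.00064216, -0.00103357,  0.0008613 ,
       -0.00073954]), 'joint_torque': array([-1.10506739e-03, -5.15378594e+01, -2.70726603e+01,  6.75064302e-02,
        3.49008304e-02, -1.27530616e-04]), 'tcp_pos': array([ 223.3646919 , -556.13798404,  221.81468865]), 'eef_rot': array([ 0.58530008,  0.39644755,  0.58629072, -0.39562146]), 'force': array([ 0.12669863,  0.29012831, -0.37636714]), 'torque': array([-0.04022933,  0.04381773,  0.02297152]), 'grip_width': 87.79876538093897}
scene [[478.10599716   0.         320.92733544]
 [  0.         478.10599716 239.0421418 ]
 [  0.           0.           1.        ]] -0.07705054980801203 [ 924.33392653 -156.009871    929.14032141] [-0.21957196  0.77670499  0.56767846 -0.1620453 ] 1
drive [([506, -150, 0], 0.61)]
drive_well [([521, -181, 58], 0.7)]
cover [([519, -180, 56], 0.95)]
cover_rib [([516, -184, 84], 0.64)]
pump [([216, 398, -5], 0.85), ([359, 241, 2], 0.74), ([561, 166, -1], 0.69)]
jar [([508, 5, -4], 0.96)]
beaker [([497, 392, 2], 0.7)]
dishes [([458, -382, -3], 0.71)]
top [[571.54332761   0.         325.08633656]
 [  0.         571.54332761 246.6777887 ]
 [  0.           0.           1.        ]] -0.17085975739770803 [ 231.21020986    3.93504224 1379.66434194] [-0.05049814  0.71436184 -0.69639918  0.04653252] 2
drive [([510, -150, -2], 0.75)]
drive_well [([515, -179, 58], 0.8), ([516, -184, 61], 0.29)]
cover [([516, -187, 60], 0.77)]
cover_rib []
pump [([358, 245, -3], 0.82), ([561, 159, 0], 0.72), ([212, 404, 2], 0.64), ([516, -183, 85], 0.62)]
jar [([510, 8, -5], 0.87)]
beaker [([496, 388, 4], 0.96)]
dishes [([458, -377, 2], 0.56)]
```

View pics/scene0.png

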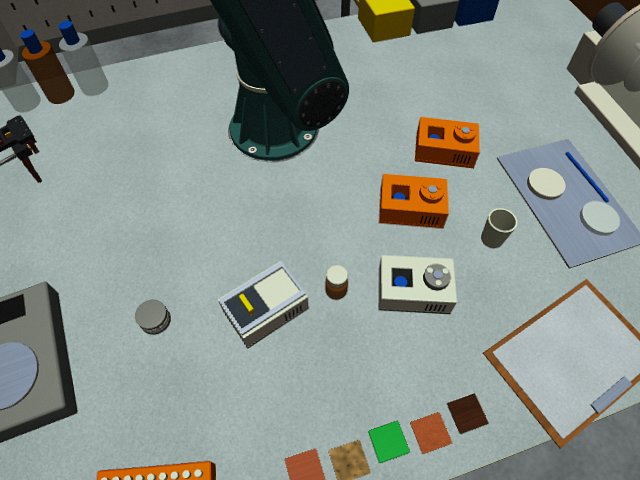

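View pics/top0.png

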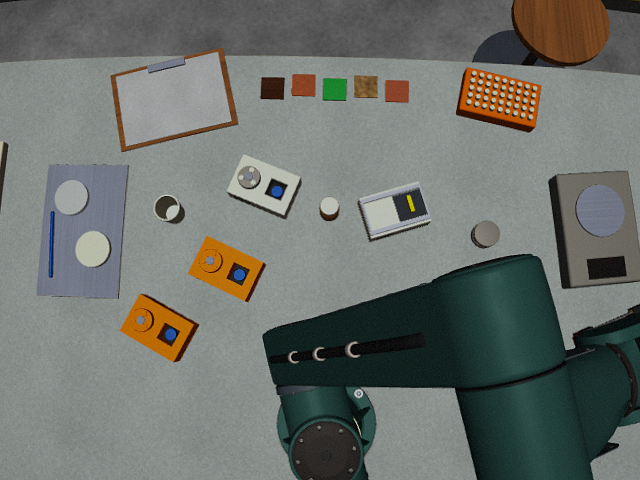

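The drive box (white with rails, grey and yellow rib) is at pixel (263,305) in scene and (395,210) in top. The pump box is the white one at (265,185) in top. Next I'll move above the drive box for a wrist view.

```bash
cat > h.py <<'E'
from bench import manip
import numpy as np, cv2
from scipy.spatial.transform import Rotation as R
def rot(q): return R.from_quat([q[1],q[2],q[3],q[0]])
def plan(target, zdir=None):
    """shift in tool axes (cm) & rot about tool (deg) for tool down, z along zdir"""
    s=manip.state(); r=rot(s["eef_rot"]); M=r.as_matrix()
    print("t",s["time"],"tcp",s["tcp_pos"].round(1),"F",s["force"].round(1),"w",round(s["grip_width"],1))
    print("axes x,y,z",M.T.round(3).tolist())
    print("shift cm (current axes)",(M.T@(np.array(target)-s["tcp_pos"])/10).round(2))
    if zdir is not None:
        z=np.array([*zdir,0.]);z/=np.linalg.norm(z)
        if z@M[:,2]<0: z=-z
        x=np.array([0,0,-1.]); T=np.c_[x,np.cross(z,x),z]
        print("rotvec deg",np.degrees((r.inv()*R.from_matrix(T)).as_rotvec()).round(2))
        print("shift cm (after turn)",(T.T@(np.array(target)-s["tcp_pos"])/10).round(2))
E
python3 - <<'E'
from h import *
t=0.28
plan([508,-155,260],[np.cos(t),np.sin(t)])
p=manip.read_camera("wrist");print(p["tool_from_camera"])
E
```

```text
t 0.9 tcp [ 223.6 -556.8  222.6] F [ 0.4 -0.1 -0.2] w 87.8
axes x,y,z [[0.0, 0.0, -1.0], [0.928, 0.373, 0.0], [0.373, -0.928, -0.0]]
shift cm (current axes) [ -3.73  41.37 -26.69]
rotvec deg [-8.417e+01 -0.000e+00 -1.000e-02]
shift cm (after turn) [-3.74 30.75 38.44]
[[ 5.55037434e-04 -3.04231434e-01  9.52597988e-01 -1.62191573e+02]
 [ 2.36141468e-04 -9.52598068e-01 -3.04231597e-01  8.27276280e+01]
 [ 9.99999818e-01  3.93807813e-04 -4.56885930e-04 -1.83026830e-01]
 [ 0.00000000e+00  0.00000000e+00  0.00000000e+00  1.00000000e+00]]
```

>>> carry_out:
  series:
    - {"linear": [-0.4, 0, 0], "delta_rot": [-7, 0, 0], "hand": 0}
    - {"linear": [-0.4, 0, 0], "delta_rot": [-7, 0, 0], "hand": 0}
    - {"linear": [-0.4, 0, 0], "delta_rot": [-7, 0, 0], "hand": 0}
    - {"linear": [-0.4, 0, 0], "delta_rot": [-7, 0, 0], "hand": 0}
    - {"linear": [-0.4, 0, 0], "delta_rot": [-7, 0, 0], "hand": 0}
    - {"linear": [-0.4, 0, 0], "delta_rot": [-7, 0, 0], "hand": 0}
    - {"linear": [-0.4, 0, 0], "delta_rot": [-7, 0, 0], "hand": 0}
    - {"linear": [-0.4, 0, 0], "delta_rot": [-7, 0, 0], "hand": 0}
    - {"linear": [-0.3, 0, 0], "delta_rot": [-7, 0, 0], "hand": 0}
    - {"linear": [-0.2, 0, 0], "delta_rot": [-7, 0, 0], "hand": 0}

```text
time: 1.78
tcp_pos: [223.6, -556.9, 260.0]
eef_rot: [0.707, -0.014, 0.707, 0.014]
force: [-0.2, 0.2, -1.0]
grip_width: 24.9
```

>>> carry_out:
  series:
    - {"linear": [0, 1, 1.2], "delta_rot": [-7, 0, 0], "hand": 0}
    - {"linear": [0, 2, 2.5], "delta_rot": [-7, 0, 0], "hand": 0}
    - {"linear": [0, 2.3, 2.9], "delta_rot": [0, 0, 0], "hand": 0}
    - {"linear": [0, 2.3, 2.9], "delta_rot": [0, 0, 0], "hand": 0}
    - {"linear": [0, 2.3, 2.9], "delta_rot": [0, 0, 0], "hand": 0}
    - {"linear": [0, 2.3, 2.9], "delta_rot": [0, 0, 0], "hand": 0}
    - {"linear": [0, 2.3, 2.9], "delta_rot": [0, 0, 0], "hand": 0}
    - {"linear": [0, 2.3, 2.9], "delta_rot": [0, 0, 0], "hand": 0}
    - {"linear": [0, 2.3, 2.9], "delta_rot": [0, 0, 0], "hand": 0}
    - {"linear": [0, 2.3, 2.9], "delta_rot": [0, 0, 0], "hand": 0}

```text
time: 2.62
tcp_pos: [430.4, -280.7, 259.8]
eef_rot: [0.7, -0.098, 0.7, 0.098]
force: [0.6, -1.0, -1.2]
grip_width: 0.8
```

>>> carry_out:
  series:
    - {"linear": [0, 2.3, 2.9], "delta_rot": [0, 0, 0], "hand": 0}
    - {"linear": [0, 2.3, 2.9], "delta_rot": [0, 0, 0], "hand": 0}
    - {"linear": [0, 2.3, 2.9], "delta_rot": [0, 0, 0], "hand": 0}
    - {"linear": [0, 1.5, 2], "delta_rot": [0, 0, 0], "hand": 0}
    - {"linear": [0, 0, 0], "delta_rot": [0, 0, 0], "hand": 0}
    - {"linear": [0, 0, 0], "delta_rot": [0, 0, 0], "hand": 0}

```text
time: 3.12
tcp_pos: [510.1, -171.2, 259.6]
eef_rot: [0.7, -0.099, 0.7, 0.099]
force: [0.1, -0.3, 0.5]
grip_width: 0.5
```

Run:
```python
from h import *
t=0.28
plan([508,-155,260],[np.cos(t),np.sin(t)])
s=manip.state()
p=manip.read_camera("wrist");cv2.imwrite("pics/w1.png",p["pixels"][:,:,::-1])
np.savez("w1.npz",img=p["pixels"],K=p["intrinsics"],k1=p["k1"],T=p["tool_from_camera"],pos=s["tcp_pos"],q=s["eef_rot"])
for l in ["drive","drive_well","cover","cover_rib"]:
    print(l,[(([round(x,1) for x in d["centre"]]),round(d["confidence"],2)) for d in manip.mark_of(p,l)])
```

```text
t 3.1167 tcp [ 510.1 -171.2  259.6] F [ 0.1 -0.3  0.5] w 0.5
axes x,y,z [[-0.0, -0.0, -1.0], [-0.276, 0.961, -0.0], [0.961, 0.276, -0.0]]
shift cm (current axes) [-0.04  1.62  0.25]
rotvec deg [ 0.   -0.01  0.01]
shift cm (after turn) [-0.04  1.62  0.25]
drive [([508.9, -151.8, 1.4], 0.62)]
drive_well [([508.7, 8.2, -0.3], 0.17)]
cover [([521.5, -182.4, 59.7], 0.87)]
cover_rib [([518.4, -180.6, 88.6], 0.71)]
```

View pics/w1.png

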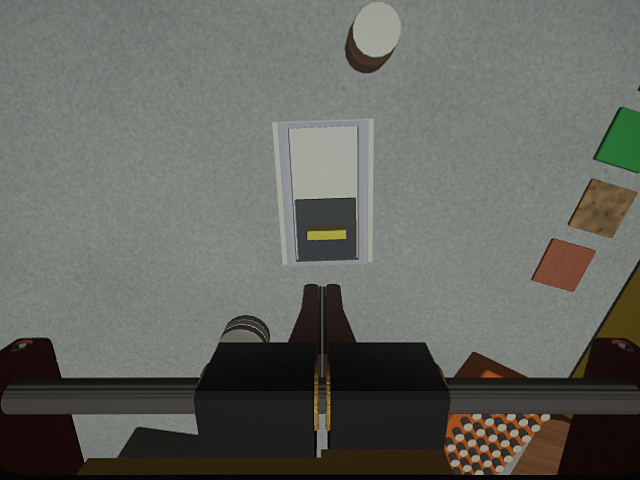

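The wrist view shows the box nearly aligned, with inner rails at x≈289 and 358, rib at (327,235) and fingers at (322,290). I'll zoom in for a corner fit.

Run:
```python
import cv2
i=cv2.imread("pics/w1.png")[110:275,260:390]
cv2.imwrite("pics/w1c.png",cv2.resize(i,None,fx=3.6,fy=3.6,interpolation=cv2.INTER_CUBIC))
```

```text
(no output)
```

View pics/w1c.png

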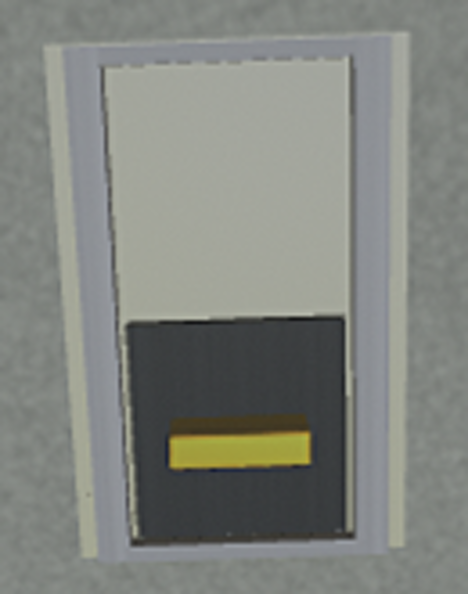

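```bash
cat > fit.py <<'E'
from h import *
from scipy.optimize import least_squares
d=np.load("w1.npz"); M=rot(d["q"]).as_matrix(); T=d["T"]; K=d["K"]; k1=float(d["k1"])
def proj(P):
    P=np.atleast_2d(P); t=(P-d["pos"])@M; c=(t-T[:3,3])@T[:3,:3]
    s=c[:,:2]/c[:,2:]; s=s*(1+k1*(s**2).sum(1,keepdims=True))
    return s@K[:2,:2].T+K[:2,2]
def unc(p): return np.array(p)/3.6+[260,110]-0.36
rail=[(-34,69,68),(34,69,68),(-34,-69,68),(34,-69,68)]; rp=[(102,66),(351,55),(132,545),(354,537)]
deck=[(-50,75,60),(50,75,60),(-50,-75,60),(50,-75,60)]; dp=[(45,46),(409,33),(83,558),(405,547)]
rib=[(-20,5,86.5),(20,5,86.5),(20,-5,86.5),(-20,-5,86.5)]; bp=[(169,436),(310,431),(310,465),(170,468)]
obs=unc(rp+dp+bp)
def w(v,P):
    P=np.array(P,float); c,s=np.cos(v[2]),np.sin(v[2]); R2=np.array([[c,-s],[s,c]])
    return np.c_[P[:,:2]@R2.T+v[:2],P[:,2]+v[4]]
def f(v):
    r=np.array(rib,float); r[:,1]+=v[3]
    return (proj(w(v,rail+deck+list(r)))-obs).ravel()
for fz in (0,1):
    g=(lambda v:f(np.r_[v[:4],0])) if not fz else f
    o=least_squares(g,[508,-150,.28,-32,0],loss="soft_l1"); print(o.x.round(3)); 
    print(g(o.x).reshape(-1,2).round(1).tolist())
E
python3 fit.py
```

```text
[ 5.05866e+02 -1.49596e+02  3.16000e-01 -3.45020e+01  0.00000e+00]
[[-0.4, -0.1], [0.7, 0.3], [-0.4, 0.4], [0.4, 0.6], [-0.4, -0.2], [0.1, -0.5], [-0.2, -0.2], [-0.1, -0.1], [-0.3, -0.2], [0.3, -0.2], [0.5, -0.1], [-0.1, 0.5]]
[ 5.05920e+02 -1.49757e+02  3.16000e-01 -3.47490e+01 -1.46100e+00]
[[-0.2, 0.1], [0.6, 0.5], [-0.3, 0.1], [0.3, 0.3], [-0.2, 0.0], [-0.1, -0.2], [-0.1, -0.5], [-0.3, -0.4], [-0.3, -0.2], [0.3, -0.1], [0.4, -0.1], [-0.0, 0.4]]
```

```bash
cat >> h.py <<'E'
C=np.array([505.9,-149.6]); Y=0.316
def box(x,y,z): 
    c,s=np.cos(Y),np.sin(Y); return [C[0]+c*x-s*y, C[1]+s*x+c*y, z]
def unbox():
    p=manip.state()["tcp_pos"]; c,s=np.cos(Y),np.sin(Y); d=p[:2]-C
    return np.r_[c*d[0]+s*d[1], -s*d[0]+c*d[1], p[2]].round(1)
ZD=[np.cos(Y),np.sin(Y)]
E
python3 - <<'E'
from h import *
plan(box(0,-62,110),ZD); print(unbox())
E
```

```text
t 3.3667 tcp [ 508.9 -173.3  259.6] F [0.3 0.3 0.3] w 0.5
axes x,y,z [[-0.0, -0.0, -1.0], [-0.272, 0.962, -0.0], [0.962, 0.272, -0.0]]
shift cm (current axes) [14.96 -3.83  0.61]
rotvec deg [-2.32 -0.02  0.  ]
shift cm (after turn) [14.96 -3.85  0.45]
[ -4.5 -23.5 259.6]
```

The arm was still settling when that picture was taken, so I'll retake it at rest.

Run:
```python
from h import *
s=manip.state()
p=manip.read_camera("wrist");cv2.imwrite("pics/w2.png",p["pixels"][:,:,::-1])
print(s["tcp_pos"],manip.state()["tcp_pos"])
np.savez("w2.npz",img=p["pixels"],K=p["intrinsics"],k1=p["k1"],T=p["tool_from_camera"],pos=s["tcp_pos"],q=s["eef_rot"])
i=cv2.imread("pics/w2.png")[110:275,260:390]
cv2.imwrite("pics/w2c.png",cv2.resize(i,None,fx=3.6,fy=3.6,interpolation=cv2.INTER_CUBIC))
```

```text
[ 508.94412673 -173.28352137  259.64190667] [ 508.9943704  -173.26241662  259.68275412]
```

View pics/w2c.png

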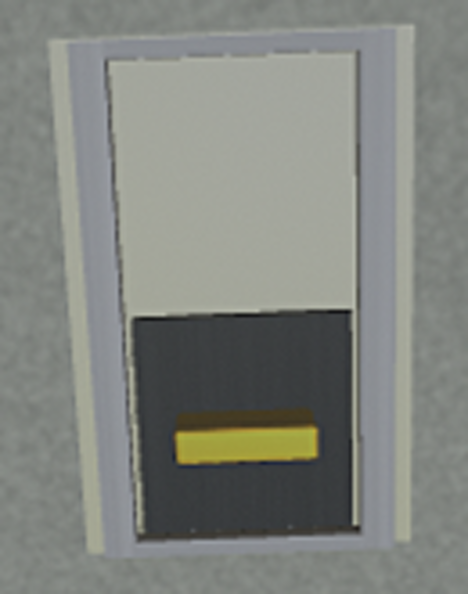

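```bash
sed -e 's/w1.npz/w2.npz/' -e 's/rp=.*/rp=[(107,60),(358,50),(137,541),(361,533)]/' -e 's/dp=.*/dp=[(50,40),(413,26),(90,554),(411,542)]/' -e 's/bp=.*/bp=[(175,432),(318,427),(317,459),(176,464)]/' fit.py > fit2.py; python3 fit2.py
```

```text
[ 5.06010e+02 -1.49722e+02  3.15000e-01 -3.46770e+01  0.00000e+00]
[[-0.3, 0.1], [0.3, -0.0], [-0.0, 0.3], [0.3, 0.3], [-0.4, 0.1], [0.5, -0.3], [-0.5, -0.2], [0.0, -0.1], [-0.2, -0.3], [-0.1, -0.4], [0.4, 0.3], [-0.0, 0.4]]
[ 5.06055e+02 -1.49835e+02  3.15000e-01 -3.48600e+01 -1.07700e+00]
[[-0.2, 0.3], [0.2, 0.1], [0.1, 0.1], [0.2, 0.1], [-0.2, 0.2], [0.4, -0.1], [-0.4, -0.4], [-0.1, -0.3], [-0.2, -0.3], [-0.1, -0.4], [0.3, 0.3], [0.0, 0.4]]
```

>>> carry_out:
  series:
    - {"linear": [0, 0, 0], "delta_rot": [-2.3, 0, 0], "hand": 0}
    - {"linear": [2.5, -1.3, 0.15], "delta_rot": [0, 0, 0], "hand": 0}
    - {"linear": [3.0, -1.3, 0.15], "delta_rot": [0, 0, 0], "hand": 0}
    - {"linear": [3.0, -1.25, 0.15], "delta_rot": [0, 0, 0], "hand": 0}
    - {"linear": [3.0, 0, 0], "delta_rot": [0, 0, 0], "hand": 0}
    - {"linear": [2.5, 0, 0], "delta_rot": [0, 0, 0], "hand": 0}
    - {"linear": [1, 0, 0], "delta_rot": [0, 0, 0], "hand": 0}
    - {"linear": [0, 0, 0], "delta_rot": [0, 0, 0], "hand": 0}
    - {"linear": [0, 0, 0], "delta_rot": [0, 0, 0], "hand": 0}
    - {"linear": [0, 0, 0], "delta_rot": [0, 0, 0], "hand": 0}

```text
time: 4.25
tcp_pos: [526.9, -208.2, 111.3]
eef_rot: [0.699, -0.112, 0.697, 0.111]
force: [0.1, -0.1, -0.5]
grip_width: 0.6
```

Run:
```python
from h import *
plan(box(0,-62,76),ZD); print(unbox())
p=manip.read_camera("wrist");cv2.imwrite("pics/w3.png",p["pixels"][:,:,::-1])
```

```text
t 4.25 tcp [ 526.9 -208.2  111.3] F [ 0.1 -0.1 -0.5] w 0.6
axes x,y,z [[0.002, -0.001, -1.0], [-0.312, 0.95, -0.002], [0.95, 0.312, 0.002]]
shift cm (current axes) [ 3.53  0.03 -0.19]
rotvec deg [0.06 0.11 0.11]
shift cm (after turn) [ 3.53  0.02 -0.18]
[  1.8 -62.2 111.3]
```

View pics/w3.png

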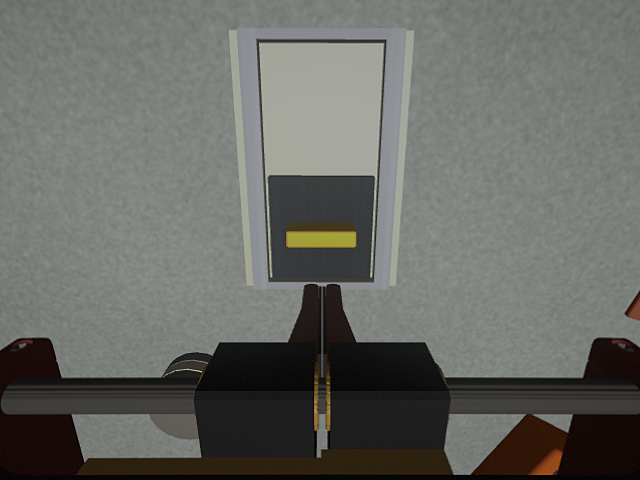

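Fingers at (322,290) are lined up with the rib at (321,239). I'll descend and push.

>>> carry_out:
  series:
    - {"linear": [1.2, 0, -0.1], "delta_rot": [0, 0, 0], "hand": 0}
    - {"linear": [1.3, 0, 0], "delta_rot": [0, 0, 0], "hand": 0}
    - {"linear": [1, 0, 0], "delta_rot": [0, 0, 0], "hand": 0}
    - {"linear": [0, 0, 0], "delta_rot": [0, 0, 0], "hand": 0}
    - {"linear": [0, 0, 0], "delta_rot": [0, 0, 0], "hand": 0}
    - {"linear": [0, 0.5, 0], "delta_rot": [0, 0, 0], "hand": 0}
    - {"linear": [0, 0.5, 0], "delta_rot": [0, 0, 0], "hand": 0}
    - {"linear": [0, 0.5, 0], "delta_rot": [0, 0, 0], "hand": 0}
    - {"linear": [0, 0.5, 0], "delta_rot": [0, 0, 0], "hand": 0}
    - {"linear": [0, 0.5, 0], "delta_rot": [0, 0, 0], "hand": 0}

```text
time: 5.13
tcp_pos: [517.7, -184.0, 75.4]
eef_rot: [0.699, -0.112, 0.698, 0.111]
force: [0.2, -2.2, 2.2]
grip_width: 0.6
```

Run:
```python
from h import *
plan(box(0,17,76),ZD); print(unbox())
p=manip.read_camera("wrist");cv2.imwrite("pics/w4.png",p["pixels"][:,:,::-1])
```

```text
t 5.1333 tcp [ 517.7 -184.    75.4] F [ 0.2 -2.2  2.2] w 0.6
axes x,y,z [[0.002, -0.001, -1.0], [-0.312, 0.95, -0.002], [0.95, 0.312, 0.001]]
shift cm (current axes) [-0.07  5.34 -0.05]
rotvec deg [0.09 0.07 0.09]
shift cm (after turn) [-0.06  5.34 -0.06]
[  0.6 -36.4  75.4]
```

View pics/w4.png

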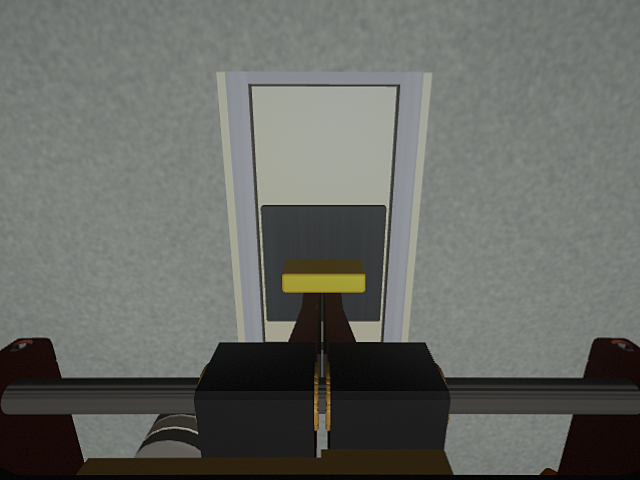

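The cover is sliding straight: rib at (323,282), plate edges parallel to the rails. Continuing the push.

>>> carry_out:
  series:
    - {"linear": [0, 0.6, 0], "delta_rot": [0, 0, 0], "hand": 0}
    - {"linear": [0, 0.6, 0], "delta_rot": [0, 0, 0], "hand": 0}
    - {"linear": [0, 0.6, 0], "delta_rot": [0, 0, 0], "hand": 0}
    - {"linear": [0, 0.6, 0], "delta_rot": [0, 0, 0], "hand": 0}
    - {"linear": [0, 0.6, 0], "delta_rot": [0, 0, 0], "hand": 0}
    - {"linear": [0, 0.6, 0], "delta_rot": [0, 0, 0], "hand": 0}
    - {"linear": [0, 0.6, 0], "delta_rot": [0, 0, 0], "hand": 0}
    - {"linear": [0, 0.5, 0], "delta_rot": [0, 0, 0], "hand": 0}
    - {"linear": [0, 0.3, 0], "delta_rot": [0, 0, 0], "hand": 0}
    - {"linear": [0, 0, 0], "delta_rot": [0, 0, 0], "hand": 0}

```text
time: 6.02
tcp_pos: [500.7, -135.4, 74.4]
eef_rot: [0.698, -0.111, 0.699, 0.112]
force: [0.2, -0.1, -0.1]
grip_width: 0.6
```

Run:
```python
from h import *
plan(box(0,17,76),ZD); print(unbox())
p=manip.read_camera("wrist");cv2.imwrite("pics/w5.png",p["pixels"][:,:,::-1])
p=manip.read_camera("scene");cv2.imwrite("pics/s5.png",cv2.resize(p["pixels"][240:370,190:340,::-1],None,fx=4,fy=4))
```

```text
t 6.0167 tcp [ 500.7 -135.4   74.4] F [ 0.2 -0.1 -0.1] w 0.6
axes x,y,z [[-0.001, 0.001, -1.0], [-0.312, 0.95, 0.001], [0.95, 0.312, -0.001]]
shift cm (current axes) [-0.16  0.19  0.05]
rotvec deg [ 0.09 -0.05 -0.08]
shift cm (after turn) [-0.16  0.19  0.05]
[-0.5 15.1 74.4]
```

View pics/w5.png

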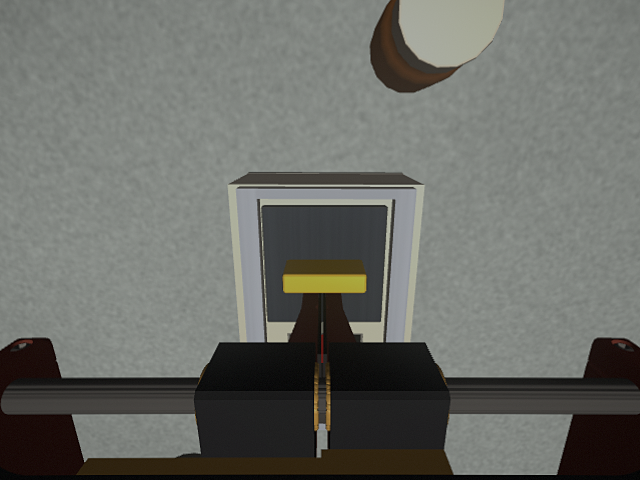

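View pics/s5.png

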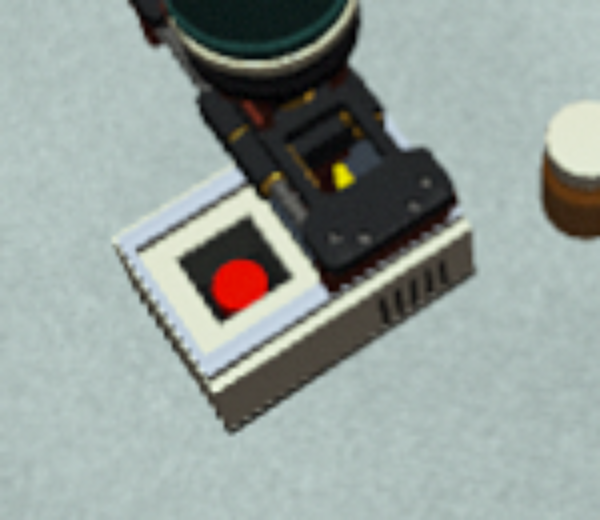

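The well is open and the red key is visible. Next I'll back off and hover over it.

>>> carry_out:
  series:
    - {"linear": [0, -0.5, 0], "delta_rot": [0, 0, 0], "hand": 0}
    - {"linear": [-0.5, -1, 0], "delta_rot": [0, 0, 0], "hand": 0}
    - {"linear": [-0.8, -1, 0], "delta_rot": [0, 0, 0], "hand": 0}
    - {"linear": [-0.5, -1, 0], "delta_rot": [0, 0, 0], "hand": 0}
    - {"linear": [0, -0.8, 0], "delta_rot": [0, 0, 0], "hand": 0}
    - {"linear": [0, -0.5, 0], "delta_rot": [0, 0, 0], "hand": 0}
    - {"linear": [0, 0, 0], "delta_rot": [0, 0, 0], "hand": 0}
    - {"linear": [0, 0, 0], "delta_rot": [0, 0, 0], "hand": 0}
    - {"linear": [0, 0, 0], "delta_rot": [0, 0, 0], "hand": 0}

```text
time: 6.87
tcp_pos: [515.9, -181.7, 92.3]
eef_rot: [0.698, -0.111, 0.699, 0.112]
force: [-1.0, 0.3, 0.4]
grip_width: 0.7
```

Run:
```python
from h import *
plan(box(0,-33,34),ZD); print(unbox(), box(0,-33,40))
p=manip.read_camera("wrist");cv2.imwrite("pics/w6.png",p["pixels"][:,:,::-1])
p=manip.read_camera("scene");cv2.imwrite("pics/s6.png",cv2.resize(p["pixels"][240:370,190:340,::-1],None,fx=4,fy=4))
for l in ["drive_well","reset_key_top","cover"]:
    print(l,[(([round(x,1) for x in d["centre"]]),round(d["confidence"],2)) for d in manip.mark_of(p,l)])
```

```text
t 6.8667 tcp [ 515.9 -181.7   92.3] F [-1.   0.3  0.4] w 0.7
axes x,y,z [[-0.001, 0.001, -1.0], [-0.312, 0.95, 0.001], [0.95, 0.312, -0.001]]
shift cm (current axes) [5.83 0.06 0.05]
rotvec deg [ 0.06 -0.05 -0.06]
shift cm (after turn) [5.83 0.06 0.05]
[ -0.5 -33.6  92.3] [np.float64(516.1553147138143), np.float64(-180.96604087417828), 40]
drive_well [([521.9, -180.0, 59.5], 0.83)]
reset_key_top []
cover [([498.2, -117.1, 59.3], 0.76)]
```

View pics/w6.png

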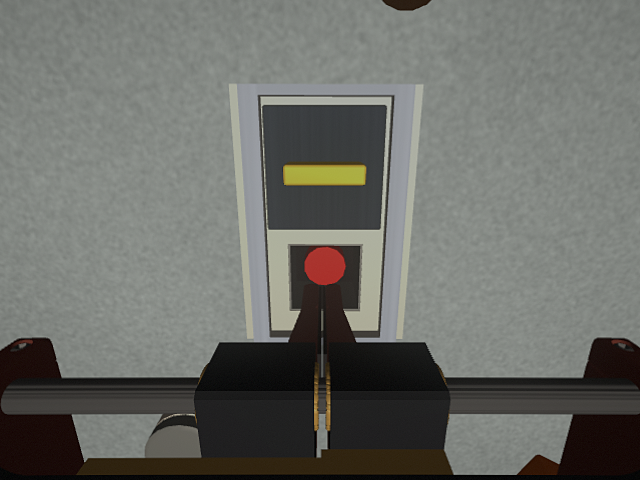

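View pics/s6.png

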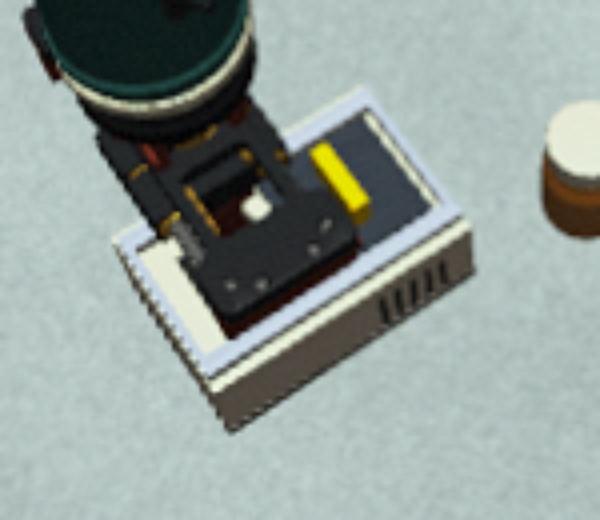

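Centred over the key (324,266), with the cover clear of the well. Descending.

>>> carry_out:
  series:
    - {"linear": [1.5, 0.05, 0.05], "delta_rot": [0, 0, 0], "hand": 0}
    - {"linear": [1.5, 0, 0], "delta_rot": [0, 0, 0], "hand": 0}
    - {"linear": [1.2, 0, 0], "delta_rot": [0, 0, 0], "hand": 0}
    - {"linear": [0.7, 0, 0], "delta_rot": [0, 0, 0], "hand": 0}
    - {"linear": [0.3, 0, 0], "delta_rot": [0, 0, 0], "hand": 0}
    - {"linear": [0.2, 0, 0], "delta_rot": [0, 0, 0], "hand": 0}
    - {"linear": [0.2, 0, 0], "delta_rot": [0, 0, 0], "hand": 0}
    - {"linear": [0.2, 0, 0], "delta_rot": [0, 0, 0], "hand": 0}
    - {"linear": [0, 0, 0], "delta_rot": [0, 0, 0], "hand": 0}
    - {"linear": [0, 0, 0], "delta_rot": [0, 0, 0], "hand": 0}

```text
time: 7.95
tcp_pos: [516.4, -181.1, 34.9]
eef_rot: [0.698, -0.111, 0.698, 0.112]
force: [-2.3, 2.5, 4.3]
grip_width: 0.6
```

Run:
```python
from h import *
plan(box(0,-33,34),ZD); print(unbox())
```

```text
t 7.95 tcp [ 516.4 -181.1   34.9] F [-2.3  2.5  4.3] w 0.6
axes x,y,z [[-0.001, 0.0, -1.0], [-0.312, 0.95, 0.001], [0.95, 0.312, -0.0]]
shift cm (current axes) [ 0.09  0.02 -0.02]
rotvec deg [ 0.07 -0.02 -0.04]
shift cm (after turn) [ 0.09  0.02 -0.02]
[  0.2 -33.2  34.9]
```

>>> carry_out:
  series:
    - {"linear": [0.15, 0, 0], "delta_rot": [0, 0, 0], "hand": 0}
    - {"linear": [0.1, 0, 0], "delta_rot": [0, 0, 0], "hand": 0}
    - {"linear": [0, 0, 0], "delta_rot": [0, 0, 0], "hand": 0}
    - {"linear": [0, 0, 0], "delta_rot": [0, 0, 0], "hand": 0}
    - {"linear": [0, 0, 0], "delta_rot": [0, 0, 0], "hand": 0}
    - {"linear": [0, 0, 0], "delta_rot": [0, 0, 0], "hand": 0}

```text
time: 8.45
tcp_pos: [516.7, -181.3, 34.1]
eef_rot: [0.698, -0.112, 0.698, 0.112]
force: [-7.6, 4.2, 22.3]
grip_width: 1.1
```

Bottomed: 22 N, with z stalled at 34.1. I'll lift out and go over the rib to its far side.

>>> carry_out:
  series:
    - {"linear": [-0.5, 0, 0], "delta_rot": [0, 0, 0], "hand": 0}
    - {"linear": [-1.5, 0, 0], "delta_rot": [0, 0, 0], "hand": 0}
    - {"linear": [-2.5, 0, 0], "delta_rot": [0, 0, 0], "hand": 0}
    - {"linear": [-2.5, 0, 0], "delta_rot": [0, 0, 0], "hand": 0}
    - {"linear": [-0.7, 1.3, 0], "delta_rot": [0, 0, 0], "hand": 0}
    - {"linear": [0, 2.3, 0], "delta_rot": [0, 0, 0], "hand": 0}
    - {"linear": [0, 2.5, 0], "delta_rot": [0, 0, 0], "hand": 0}
    - {"linear": [0, 2, 0], "delta_rot": [0, 0, 0], "hand": 0}
    - {"linear": [0, 1, 0], "delta_rot": [0, 0, 0], "hand": 0}
    - {"linear": [0, 0.3, 0], "delta_rot": [0, 0, 0], "hand": 0}

```text
time: 9.28
tcp_pos: [486.6, -90.4, 108.8]
eef_rot: [0.698, -0.112, 0.698, 0.112]
force: [-0.2, 0.6, -0.5]
grip_width: 0.4
```

>>> carry_out:
  series:
    - {"linear": [0, 0, 0], "delta_rot": [0, 0, 0], "hand": 0}
    - {"linear": [0, 0, 0], "delta_rot": [0, 0, 0], "hand": 0}
    - {"linear": [0, 0, 0], "delta_rot": [0, 0, 0], "hand": 0}

```text
time: 9.53
tcp_pos: [488.4, -93.0, 109.2]
eef_rot: [0.699, -0.112, 0.698, 0.111]
force: [-0.1, 0.0, -0.5]
grip_width: 0.1
```

Run:
```python
from h import *
plan(box(0,60,76),ZD); print(unbox())
p=manip.read_camera("wrist");cv2.imwrite("pics/w7.png",p["pixels"][:,:,::-1])
p=manip.read_camera("scene");cv2.imwrite("pics/s7.png",cv2.resize(p["pixels"][240:370,190:340,::-1],None,fx=4,fy=4))
for l in ["reset_key_top","cover","cover_rib"]:
    print(l,[(([round(x,1) for x in d["centre"]]),round(d["confidence"],2)) for d in manip.mark_of(p,l)])
```

```text
t 9.5333 tcp [488.4 -93.  109.2] F [-0.1  0.  -0.5] w 0.1
axes x,y,z [[0.001, -0.0, -1.0], [-0.312, 0.95, -0.001], [0.95, 0.312, 0.001]]
shift cm (current axes) [ 3.32  0.08 -0.1 ]
rotvec deg [0.04 0.04 0.04]
shift cm (after turn) [ 3.32  0.08 -0.09]
[  0.9  59.2 109.2]
reset_key_top [([518.4, -182.7, 61.5], 0.72), ([517.4, -179.5, 40.4], 0.7)]
cover [([498.2, -117.5, 56.4], 0.76), ([497.5, 392.0, -0.2], 0.18)]
cover_rib [([493.1, -120.3, 87.7], 0.98)]
```

View pics/w7.png

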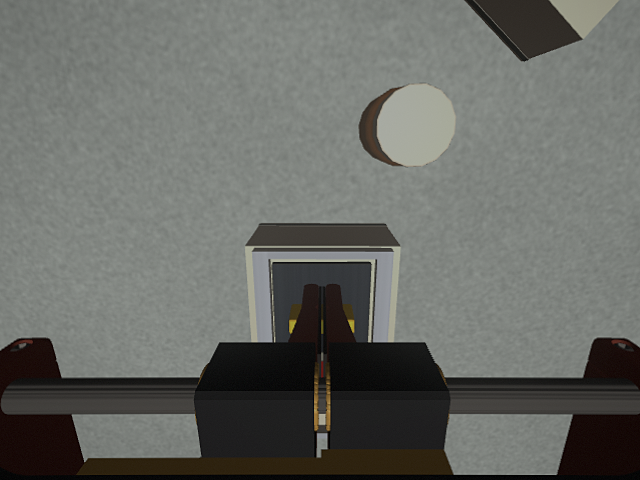

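View pics/s7.png

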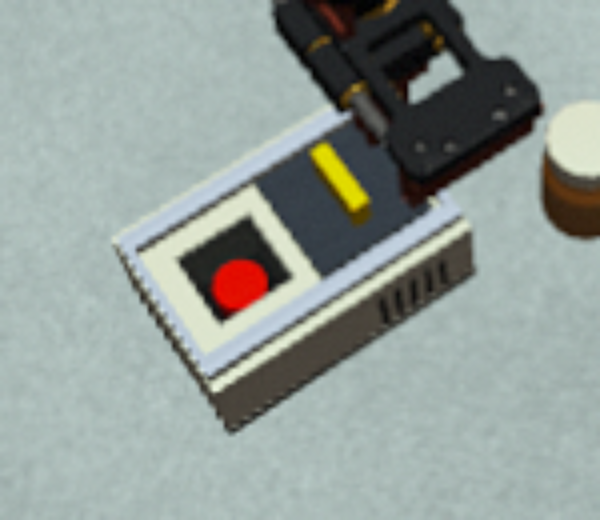

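The key is up again, and the fingers are beyond the rib. Descending and pushing back.

>>> carry_out:
  series:
    - {"linear": [1, 0, -0.05], "delta_rot": [0, 0, 0], "hand": 0}
    - {"linear": [1.3, 0, 0], "delta_rot": [0, 0, 0], "hand": 0}
    - {"linear": [1, 0, 0], "delta_rot": [0, 0, 0], "hand": 0}
    - {"linear": [0, 0, 0], "delta_rot": [0, 0, 0], "hand": 0}
    - {"linear": [0, 0, 0], "delta_rot": [0, 0, 0], "hand": 0}
    - {"linear": [0, -0.5, 0], "delta_rot": [0, 0, 0], "hand": 0}
    - {"linear": [0, -0.5, 0], "delta_rot": [0, 0, 0], "hand": 0}
    - {"linear": [0, -0.5, 0], "delta_rot": [0, 0, 0], "hand": 0}
    - {"linear": [0, -0.5, 0], "delta_rot": [0, 0, 0], "hand": 0}
    - {"linear": [0, -0.5, 0], "delta_rot": [0, 0, 0], "hand": 0}

```text
time: 10.62
tcp_pos: [495.1, -116.5, 76.5]
eef_rot: [0.698, -0.111, 0.698, 0.112]
force: [0.1, 2.2, 0.6]
grip_width: 0.9
```

Run:
```python
from h import *
plan(box(0,-18,76),ZD); print(unbox())
p=manip.read_camera("scene");cv2.imwrite("pics/s8.png",cv2.resize(p["pixels"][240:370,190:340,::-1],None,fx=4,fy=4))
```

```text
t 10.6167 tcp [ 495.1 -116.5   76.5] F [0.1 2.2 0.6] w 0.9
axes x,y,z [[0.0, 0.0, -1.0], [-0.312, 0.95, 0.0], [0.95, 0.312, 0.0]]
shift cm (current axes) [ 0.05 -5.29 -0.01]
rotvec deg [ 0.05  0.02 -0.01]
shift cm (after turn) [ 0.05 -5.29 -0.  ]
[ 0.  34.9 76.5]
```

View pics/s8.png

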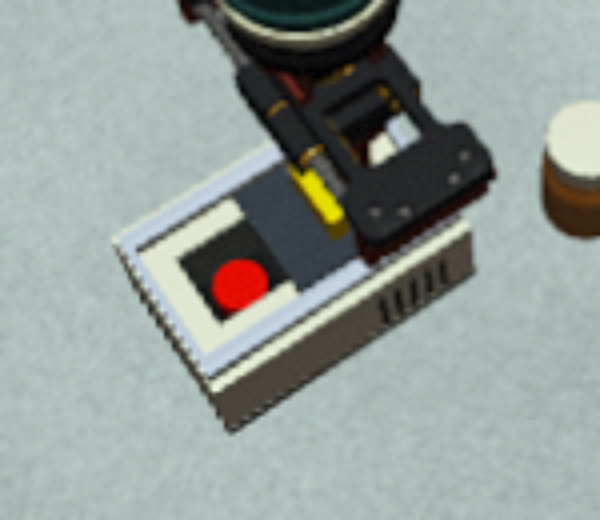

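>>> carry_out:
  series:
    - {"linear": [0, -0.6, 0], "delta_rot": [0, 0, 0], "hand": 0}
    - {"linear": [0, -0.6, 0], "delta_rot": [0, 0, 0], "hand": 0}
    - {"linear": [0, -0.6, 0], "delta_rot": [0, 0, 0], "hand": 0}
    - {"linear": [0, -0.6, 0], "delta_rot": [0, 0, 0], "hand": 0}
    - {"linear": [0, -0.6, 0], "delta_rot": [0, 0, 0], "hand": 0}
    - {"linear": [0, -0.6, 0], "delta_rot": [0, 0, 0], "hand": 0}
    - {"linear": [0, -0.6, 0], "delta_rot": [0, 0, 0], "hand": 0}
    - {"linear": [0, -0.5, 0], "delta_rot": [0, 0, 0], "hand": 0}
    - {"linear": [0, -0.3, 0], "delta_rot": [0, 0, 0], "hand": 0}
    - {"linear": [0, -0.1, 0], "delta_rot": [0, 0, 0], "hand": 0}

```text
time: 11.5
tcp_pos: [511.1, -165.2, 76.1]
eef_rot: [0.698, -0.112, 0.698, 0.111]
force: [0.5, 1.9, 1.3]
grip_width: 0.6
```

>>> carry_out:
  series:
    - {"linear": [0, 0, 0], "delta_rot": [0, 0, 0], "hand": 0}
    - {"linear": [0, 0, 0], "delta_rot": [0, 0, 0], "hand": 0}

```text
time: 11.67
tcp_pos: [510.9, -164.8, 76.1]
eef_rot: [0.698, -0.112, 0.698, 0.112]
force: [-0.2, -0.6, 0.1]
grip_width: 0.6
```

Run:
```python
from h import *
plan(box(0,-18,76),ZD); print(unbox())
p=manip.read_camera("wrist");cv2.imwrite("pics/w9.png",p["pixels"][:,:,::-1])
p=manip.read_camera("scene");cv2.imwrite("pics/s9.png",cv2.resize(p["pixels"][240:370,190:340,::-1],None,fx=4,fy=4))
```

```text
t 11.6667 tcp [ 510.9 -164.8   76.1] F [-0.2 -0.6  0.1] w 0.6
axes x,y,z [[0.0, -0.0, -1.0], [-0.312, 0.95, -0.0], [0.95, 0.312, 0.0]]
shift cm (current axes) [ 0.01 -0.21 -0.  ]
rotvec deg [0.08 0.01 0.02]
shift cm (after turn) [ 0.01 -0.21 -0.  ]
[  0.  -15.9  76.1]
```

View pics/w9.png

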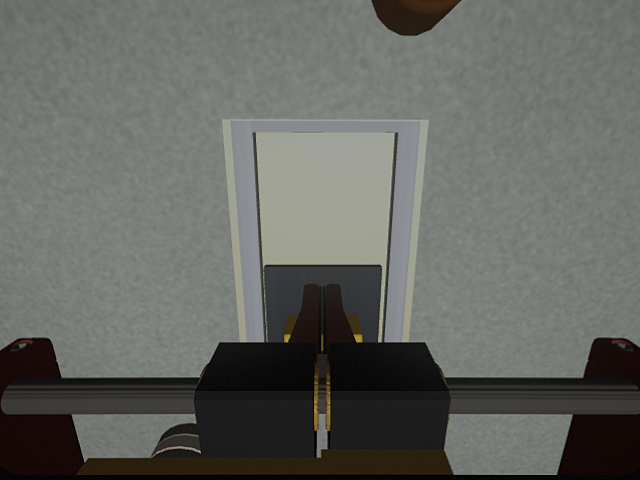

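View pics/s9.png

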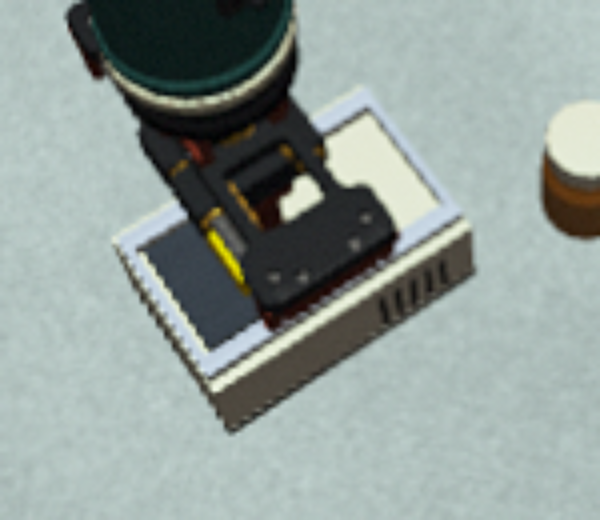

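A small gap remains at the near stop, so I'll push 3 mm more, then back off and lift.

>>> carry_out:
  series:
    - {"linear": [0, -0.2, 0], "delta_rot": [0, 0, 0], "hand": 0}
    - {"linear": [0, -0.1, 0], "delta_rot": [0, 0, 0], "hand": 0}
    - {"linear": [0, 0, 0], "delta_rot": [0, 0, 0], "hand": 0}
    - {"linear": [0, 0.5, 0], "delta_rot": [0, 0, 0], "hand": 0}
    - {"linear": [0, 1, 0], "delta_rot": [0, 0, 0], "hand": 0}
    - {"linear": [-1.5, 0, 0], "delta_rot": [0, 0, 0], "hand": 0}
    - {"linear": [-3, 0, 0], "delta_rot": [0, 0, 0], "hand": 0}
    - {"linear": [-3, 0, 0], "delta_rot": [0, 0, 0], "hand": 0}
    - {"linear": [-3, 0, 0], "delta_rot": [0, 0, 0], "hand": 0}
    - {"linear": [-1.5, 0, 0], "delta_rot": [0, 0, 0], "hand": 0}

```text
time: 12.6
tcp_pos: [508.0, -152.8, 199.5]
eef_rot: [0.699, -0.113, 0.697, 0.111]
force: [0.3, -0.6, 0.5]
grip_width: 0.5
```

>>> carry_out:
  series:
    - {"linear": [0, 0, 0], "delta_rot": [0, 0, 0], "hand": 0}
    - {"linear": [0, 0, 0], "delta_rot": [0, 0, 0], "hand": 0}
    - {"linear": [0, 0, 0], "delta_rot": [0, 0, 0], "hand": 0}
    - {"linear": [0, 0, 0], "delta_rot": [0, 0, 0], "hand": 0}

```text
time: 12.93
tcp_pos: [505.7, -152.3, 194.5]
eef_rot: [0.697, -0.111, 0.699, 0.112]
force: [0.5, -0.0, 0.0]
grip_width: 0.7
```

Run:
```python
from h import *
s=manip.state(); p=manip.read_camera("wrist");cv2.imwrite("pics/w10.png",p["pixels"][:,:,::-1])
np.savez("w10.npz",K=p["intrinsics"],k1=p["k1"],T=p["tool_from_camera"],pos=s["tcp_pos"],q=s["eef_rot"]);print(s["force"],s["tcp_pos"])
p=manip.read_camera("scene")
for l in ["cover","cover_rib","jar","beaker","dishes"]:
    print(l,[(([round(x,1) for x in d["centre"]]),round(d["confidence"],2)) for d in manip.mark_of(p,l)])
# where rib top would be seen for given cover y
src=open("fit2.py").read().split("obs=")[0].replace("w2.npz","w10.npz"); exec(src)
for y in (-25,-30,-36): print(y,proj([box(0,y,86.5),box(-32,y+33,65),box(32,y+33,65)]).round(1).tolist())
```

```text
[ 0.53976301 -0.04965735  0.02890065] [ 505.69736204 -152.33857565  194.49432807]
cover [([521.4, -182.3, 55.5], 0.93)]
cover_rib [([514.6, -183.7, 86.7], 0.94)]
jar [([504.7, 6.5, -3.8], 0.9)]
beaker [([494.2, 390.8, -0.4], 0.78)]
dishes [([461.2, -379.0, -4.3], 0.59)]
-25 [[324.9, 268.0], [288.0, 223.4], [361.8, 223.5]]
-30 [[324.8, 273.6], [288.2, 228.9], [361.6, 229.1]]
-36 [[324.8, 280.1], [288.4, 235.5], [361.3, 235.7]]
```

View pics/w10.png

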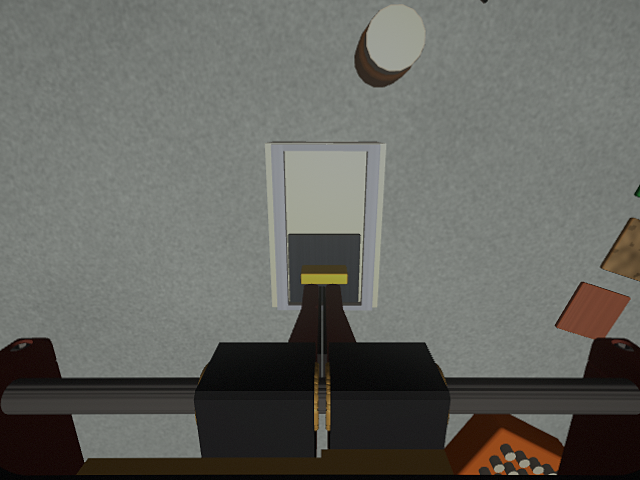

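The cover's far edge is at row 234, which puts it at y ≈ −34.5 mm, so the well is closed. The arm is clear, so I'll hand in.

```bash
python3 -c "
from bench import manip
print(manip.close_job())"
```

```text
the job is handed in; nothing more can be done
None
```

The job is done and handed in at about 13 s of the 48 s allowed. The hand-in reports no verdict, so what follows is from my own checks.

With the fingers closed, I pushed the cover by its rib to about y = +31 mm, which left the well clear in the pictures. I then pressed the red key to its stop: the force rose to 22 N and the tip stalled at z = 34 mm for about 0.4 s. After that I pushed the cover back from the other side of the rib and lifted clear.

**Last checks**
- **Cover:** the wrist picture put it at about y = −34.5 mm, flat between its rails. The limit is −25 mm.
- **Red key:** it was seen in the well after I lifted off, and the network put its top at about 40 mm, its "up" height. That was before the cover went back over it.
- **Jar, beaker and dishes:** the networks placed them within about 4 mm of where they started, which is their measurement noise.
- **Blue key:** the arm never went near the pump box, but I did not check this key directly.
- **Contact:** the arm was clear of everything, with wrist force about 0.5 N.

**Disagreements**
- The networks' positions for the cover and well differed from my corner fit by up to 6 mm. I relied on the fit, and the wrist pictures agreed with it.
- One of the two network reports for the red key put it at 61 mm. I took that as a false detection.

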